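# Turn up the warming-tray dial of the open crock

## Robot

A 6-joint arm with a two-finger parallel gripper is mounted at the origin on a cart in front of the work surface, level with it; the furniture and walls round the work are solid. World frame = base frame: x ahead of the robot, y to its left, z up, the work surface at z = 0. Lengths are in m, angles in rad, forces in N, time in s.
With the tool pointing down it reaches from about 0.35 to 0.8 m from the base axis. Payload 7.3 kg.
Tool frame: the origin (TCP) lies between the finger pads; the fingertips stand 25 mm ahead of it and the grasp point (between the pads) lies 6 mm ahead of it (r.tip_extent is the distance from the TCP to the fingertips, in m); z points along the fingers, y is the line along which they close (so a half turn about z gives the same grasp; the last joint's range is limited). The gripper opens to 85 mm and grips with 20 to 120 N. Pads are 22 mm wide; open, the fingers measure 114 mm over their backs; the gripper's body (76 mm by 85 mm) begins 54 mm behind the grasp point. The pads swing forward as they close: fully open they stand 13 mm farther back than shut.
Start: joints at [-1.374, 0.342, 1.524, -0, 1.275, -0.146], TCP at [0.176, -0.494, 0.256] pointing down, gripper open.
Joint ranges: [-2.53, 2.53], [-0.77, 2.02], [0.04, 2.7], [-1, 4.14], [0.28, 2.66], [-3.11, 3.11]. Speed limits (rad/s): [2.57, 2.57, 3.14, 3.14, 3.14, 3.14].

## Interface

Orientations are given as a unit quaternion [x, y, z, w].
In Python, from workcell import r, command_gripper, optics gives the robot as it stands. The module is installed in compiled form; this text tells all that it offers. Calls block until the motion is done:
- r.reach(position, orientation): joint-space move of the TCP to a pose.
- r.move_straight(position, orientation=None, speed=0.15, max_force=None): straight line of the TCP; orientation=None keeps the orientation; speed is the mean speed in m/s. With max_force (N) it stops when the force on the tool has changed by that much, and returns True; else False.
- r.movej(angles): joint-space move.
- command_gripper(opening, force=None): finger opening in m; force is the grip in N (None keeps the last); returns when the fingers have stopped.
- r.hold(seconds).
- r.solve_ik(position, orientation): joint angles nearest the present ones, or None.
- r.read_state(): the state.
- optics.get_image(name): name is "scene" or "side" or "wrist"; returns (picture, depth): 420x560x3 uint8, red, green, blue; 420x560 float32, m along the optical axis (not along the pixel's ray), 0 where there is no reading.
- optics.camera_model(name): a dict with "K" (3x3 intrinsics, pixels), "k1" (the pictures are not rectified: a ray, as slopes to the right and down, at radius r is drawn at 1 + k1 r^2 times it, then the intrinsics apply), "R" (3x3) and "t" (3): a world point X has camera coordinates R X + t; the wrist camera has in their place "tool_from_camera" (4x4, takes a point from camera to tool coordinates, whose origin is the TCP and whose axes are the flange's). Camera axes: x right, y down, z forward; pixel columns grow to the right and rows downward; lengths in m; the calibration is good to about 2 mm. A picture is of the moment at which its call begins: read the wrist's pose just before it. camera_model takes no time and is no camera call.
A pose or a line that the arm cannot do raises r.PlanningError and nothing moves.
- r.finish_job(): hands the job in; it is judged then, once.
The state is a dict: "time_s": time; "joint_positions": joint angles; "dq": joint speeds; "tau": joint torques, N m; "eef_pos": TCP position; "eef_rot": TCP orientation; "contact_force": force on the tool from outside, world axes, zero at the start; "torque": the same for the moment, N m; "grip_width": finger opening in m; "grip_force": force on a finger pad.
Only numpy, scipy, OpenCV 4.12 (cv2) and the standard library are available. Lean on these libraries where they do the work, as an engineer would, in place of code of your own. Each camera call takes 0.05 s, during which the arm holds its last target. There are 200 camera calls.

## Task

The open crock standing on the double warming tray is to be kept hotter: turn the dial of the plate it stands on (the left dial serves the left plate, the right dial the right plate) clockwise, with a fingertip pressed on its knurled face, until it clicks into the three-dot setting, and let go. Lift nothing, do not touch the other dial, and leave the crocks and all other things where they stand.

Things in the scene. Friction and masses are not known exactly. Their poses are not given: they have to be found in the camera images.
- warmer: double warming tray, fixed, 130 x 470 x 55 mm; origin under its centre, x to its back (away from the robot), y to its left. Raised black console in the middle, 130 x 246 mm, top 50.5 mm up, with dials at y = +62 and -62 mm. White marks behind each dial, clockwise: open ring (off), one, two, three, four dots at +72, +36, 0, -36, -72 deg from x (positive left). A low round plate at each end
- plate_left (a point): centre of the top of the left round plate (105 mm diameter), 18 mm above the worktop
- plate_right (a point): centre of the top of the right round plate (105 mm diameter), 18 mm above the worktop
- dial_left_face (a point): centre of the top of the left dial, on its upright axis, 54.5 mm above the worktop. Flat black disc, 96 mm diameter (too wide to grip), 4.5 mm proud of the console, knurled border from 36 mm radius to the rim, white pointer line; turned by friction, nothing to hook. Sprung: sinks from about 1 N, on its stop 3 mm lower at about 6 N. This frame turns with the dial
- dial_right_face (a point): centre of the top of the right dial, on its upright axis, 54.5 mm above the worktop. Flat black disc, 96 mm diameter (too wide to grip), 4.5 mm proud of the console, knurled border from 36 mm radius to the rim, white pointer line; turned by friction, nothing to hook. Sprung: sinks from about 1 N, on its stop 3 mm lower at about 6 N. This frame turns with the dial
- dial_left (a joint): angle of the left dial in rad, growing CLOCKWISE seen from above; clicks every 0.628: 0 = off (ring), 0.628 = one dot, 1.257 = two, 1.885 = three, 2.513 = four dots; stops at -0.1 and 2.61. Starts between 0 and 0.9 and drops into off or one dot. A sprung detent (up to about 0.03 N m) pulls it into the nearest setting when let go
- dial_right (a joint): angle of the right dial in rad, growing CLOCKWISE seen from above; clicks every 0.628: 0 = off (ring), 0.628 = one dot, 1.257 = two, 1.885 = three, 2.513 = four dots; stops at -0.1 and 2.61. Starts between 0 and 0.9 and drops into off or one dot. A sprung detent (up to about 0.03 N m) pulls it into the nearest setting when let go
- crock_open: open cream stoneware crock, 102 mm diameter, 69 mm tall, loose, standing on one of the two plates; origin at the centre of its underside, z up
- crock_lidded: cream stoneware crock with a flat wooden lid, 104 mm diameter, 75 mm tall, loose, on the other plate; origin at the centre of its underside
- salt: salt shaker, 44 mm diameter, 90 mm tall, loose on the worktop to the right; origin at the centre of its underside
- jar_honey: honey jar, 66 x 72 mm, 102 mm tall, loose on the worktop to the right; origin at the centre of its underside
- tin_tea: tea tin, 57 mm diameter, 72 mm tall, loose on the worktop to the left; origin at the centre of its underside
- gourd: small pumpkin, 62 mm wide, 59 mm tall, loose on the worktop to the left; origin at the centre of its underside
Mind the look-alikes: they are no part of the job. What is shaped like the crock_open but orange is not meant.

How it is judged:
On the way:
1. a fingertip, touching the dial on the open crock's side, turns it up past one dot (((horizontal distance between crock_open and plate_left below 0.045 m and contact force between the fingers and dial_left above 0.3 N and value of joint dial_left between 0.75 and 1.75 rad) or (horizontal distance between crock_open and plate_right below 0.045 m and contact force between the fingers and dial_right above 0.3 N and value of joint dial_right between 0.75 and 1.75 rad))), for 0.1 s.
At the end, for the whole second after the job is handed in: The dial on the open crock's side rests in the three-dot detent (1.885 rad within 0.14 rad), the other dial is still at off or one dot (below 0.94 rad), the open crock stands on its plate (within 45 mm of its centre), both dials are still and nothing is touched (((horizontal distance between crock_open and plate_left below 0.045 m and value of joint dial_left between 1.7449 and 2.0249 rad and value of joint dial_right below 0.94245 rad) or (horizontal distance between crock_open and plate_right below 0.045 m and value of joint dial_right between 1.7449 and 2.0249 rad and value of joint dial_left below 0.94245 rad)) and velocity of joint dial_left between -0.05 and 0.05 rad/s and velocity of joint dial_right between -0.05 and 0.05 rad/s and contact force between the fingers and anything else below 0.3 N).
It fails at once if the dial of the other plate is touched (over 1 N) ((horizontal distance between crock_open and plate_left below 0.045 m and contact force between the fingers and dial_right above 1 N) or (horizontal distance between crock_open and plate_left below 0.045 m and contact force between the arm and dial_right above 1 N) or (horizontal distance between crock_open and plate_right below 0.045 m and contact force between the fingers and dial_left above 1 N) or (horizontal distance between crock_open and plate_right below 0.045 m and contact force between the arm and dial_left above 1 N)).
It fails at once if a crock is lifted, tipped or pushed more than 20 mm (distance of any of crock_open, crock_lidded from where it was at the start of the episode above 0.02 m or angle between any of crock_open, crock_lidded's own z axis and vertical above 0.25 rad).
It fails at once if another thing is lifted or pushed more than 25 mm (distance of any of salt, jar_honey, tin_tea, gourd from where it was at the start of the episode above 0.025 m).
It also fails if it takes over 48 s, if anything falls off the work surface, if the arm or the gripper's body presses on something with over 40 N, if the wrist force passes 120 N, or if a joint passes its speed limit or range.

## Working session

There is one attempt and no reset: what is moved stays moved. The work goes in short steps, each a Python script; the robot and the scene stay as the last script left them, time stands still between calls to the robot, and variables do not carry over. Pictures are saved under pics/ and viewed, at most 10 in all, crops included, and the job is handed in when it is done.

```bash
mkdir -p pics
cat > h.py <<'E'
import numpy as np, cv2
from workcell import r, command_gripper, optics
def snap(name,f):
    s=r.read_state(); im,d=optics.get_image(name); cv2.imwrite(f'pics/{f}.png',im[:,:,::-1]); np.savez(f'pics/{f}.npz',d=d,p=s['eef_pos'],q=s['eef_rot']); return im,d
def world(name,d,u,v,depth=None):
    c=optics.camera_model(name);K=np.array(c['K'])
    p=cv2.undistortPoints(np.array([[[u,v]]],float),K,np.array([c['k1'],0,0,0.]))[0,0]
    z=d[int(v),int(u)] if depth is None else depth
    R=np.array(c['R']);t=np.array(c['t'])
    return R.T@(np.array([p[0]*z,p[1]*z,z])-t)
E
python3 - <<'E'
from h import *
print(r.read_state())
a,_=snap('scene','s1');b,_=snap('side','d1')
E
```

```text
{'time_s': 0.0, 'joint_positions': array([-1.37404817e+00,  3.42738297e-01,  1.52502310e+00, -1.15856437e-05,
        1.27539440e+00, -1.45995510e-01]), 'dq': array([-0.00031589, -0.00147375, -0.0007366 ,  0.00078786,  0.00064657,
        0.00036604]), 'tau': array([ 2.90998352e-03, -4.33665991e+01, -2.46013373e+01, -7.22552318e-05,
        7.76477944e-03, -9.39369158e-06]), 'eef_pos': array([ 0.1763863 , -0.49409622,  0.25561572]), 'eef_rot': array([ 9.85351161e-01,  1.70535860e-01, -2.53700502e-05, -7.81177935e-04]), 'contact_force': array([ 1.2348977 , -0.47035341,  0.54935546]), 'torque': array([ 0.0006776 ,  0.02584082, -0.00723211]), 'grip_force': 0.0, 'grip_width': 0.08521318820048114}
```

View pics/s1.png

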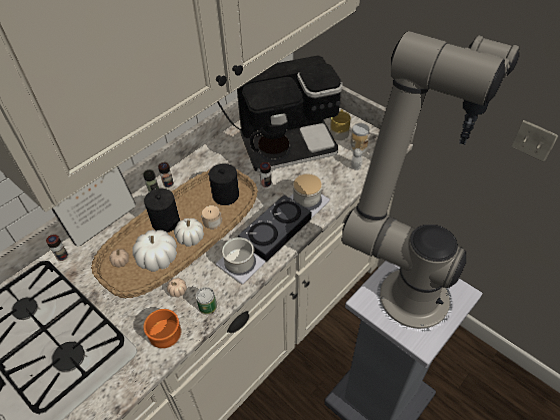

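View pics/d1.png

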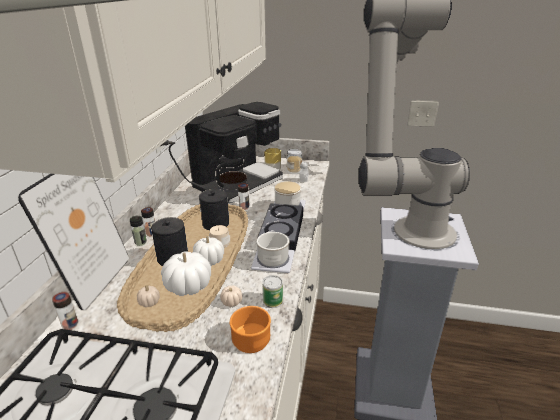

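The scene picture shows the open cream crock at (238,255), on the robot's left plate. The lidded crock is at (307,190), and the dials are near (263,233) and (287,209). The orange pot is the look-alike.

Run:
```python
from h import *
d=np.load('pics/s1.npz')['d'];im=cv2.imread('pics/s1.png')
cv2.imwrite('pics/s1c.png',cv2.resize(im[170:290,200:350],None,fx=5,fy=5,interpolation=cv2.INTER_CUBIC))
for u,v in [(263,233),(287,209),(275,222),(238,250),(307,183),(262,211),(232,276)]: print(u,v,world('scene',d,u,v).round(4))
```

```text
263 233 [0.5011 0.159  0.0508]
287 209 [0.5086 0.0297 0.0558]
275 222 [0.5048 0.0956 0.0479]
238 250 [0.5275 0.2536 0.0266]
307 183 [ 0.5206 -0.0902  0.0837]
262 211 [ 0.6032  0.0602 -0.0031]
232 276 [0.4796 0.3304 0.006 ]
```

View pics/s1c.png

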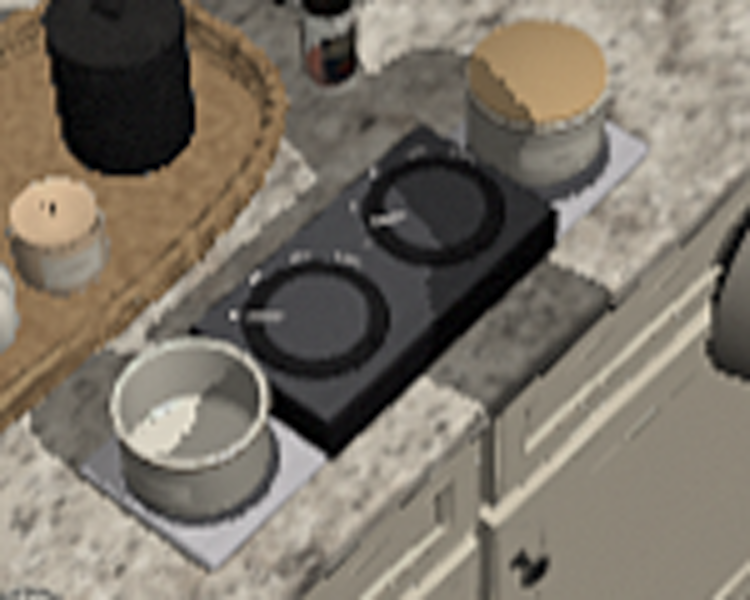

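The left dial's pointer points left, towards one dot. I'll go above the dial with the fingers closed and check from near.

```bash
cat >> h.py <<'E'
def down(yaw):  # tool x axis at yaw in world, z down
    return np.array([np.cos(yaw/2),np.sin(yaw/2),0,0])
from scipy.spatial.transform import Rotation as Ro
def wworld(f,u,v,zplane=None):
    n=np.load(f'pics/{f}.npz');c=optics.camera_model('wrist');T=np.array(c['tool_from_camera'])
    p=cv2.undistortPoints(np.array([[[u,v]]],float),np.array(c['K']),np.array([c['k1'],0,0,0.]))[0,0]
    R=Ro.from_quat(n['q']).as_matrix(); ray=R@T[:3,:3]@np.array([p[0],p[1],1]); o=n['p']+R@T[:3,3]
    return o+ray*(n['d'][int(v),int(u)] if zplane is None else (zplane-o[2])/ray[2])
E
python3 - <<'E'
from h import *
print(np.array(optics.camera_model('wrist')['tool_from_camera']).round(3))
command_gripper(0.0,20)
for y in (0,np.pi/2,-np.pi/2,np.pi): print(y, r.solve_ik([0.47,0.14,0.3],down(y)))
r.reach([0.45,0.14,0.30],down(0))
im,_=snap('wrist','w1'); print(r.read_state()['time_s'],r.read_state()['joint_positions'].round(2))
cv2.imwrite('pics/w1b.png',cv2.resize(im,(800,600))[:,:,::-1])
E
```

```text
[[-0.    -0.951 -0.31   0.079]
 [ 1.    -0.001  0.001 -0.   ]
 [-0.001 -0.31   0.951 -0.118]
 [ 0.     0.     0.     1.   ]]
0 [ 1.33077869e-01  2.45699684e-01  1.53727595e+00 -4.44089210e-16
  1.35861702e+00  1.70387420e+00]
1.5707963267948966 [ 1.33077869e-01  2.45699684e-01  1.53727595e+00 -4.44089210e-16
  1.35861702e+00  1.33077869e-01]
-1.5707963267948966 [ 1.33077869e-01  2.45699684e-01  1.53727595e+00 -4.44089210e-16
  1.35861702e+00 -3.00851478e+00]
3.141592653589793 [ 1.33077869e-01  2.45699684e-01  1.53727595e+00 -4.44089210e-16
  1.35861702e+00 -1.43771846e+00]
3.375 [ 0.14  0.21  1.59 -0.    1.35  1.71]
```

View pics/w1b.png

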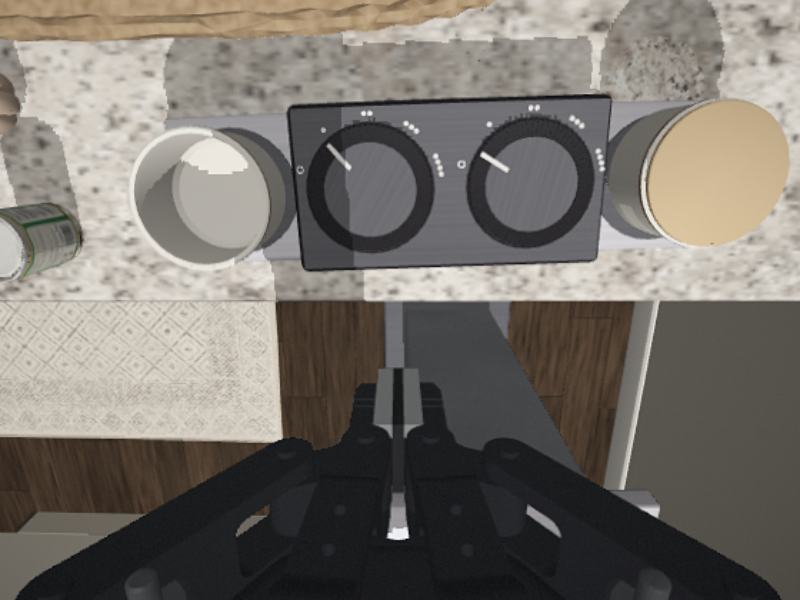

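The wrist picture (enlarged 800x600) shows the left dial centre at (370,187), its pointer near the single dot at (323,130), so 72° clockwise is needed. The right dial is at (530,182).

Run:
```python
from h import *
for n,u,v in [('L',370,187),('Lleft',307,187),('Lright',434,187),('Lback',370,122),('Lfront',370,252),('R',530,182),('ptr1',350,168),('ptr2',328,145),('one',323,130)]:
    print(n,wworld('w1',u*.7,v*.7,0.0545).round(4), wworld('w1',u*.7,v*.7).round(4))
s=np.load('pics/s1.npz')['d'];print(world('scene',s,263,234))
```

```text
L [0.503  0.1601 0.0545] [0.5029 0.1601 0.0537]
Lleft [0.5031 0.2085 0.0545] [0.503  0.2088 0.0527]
Lright [0.5029 0.1109 0.0545] [0.5027 0.1106 0.0511]
Lback [0.5499 0.1592 0.0545] [0.5501 0.1594 0.0511]
Lfront [0.4522 0.161  0.0545] [0.4515 0.1612 0.0513]
R [0.5068 0.0372 0.0545] [0.5069 0.0379 0.0571]
ptr1 [0.5171 0.175  0.0545] [0.5171 0.1749 0.0553]
ptr2 [0.5338 0.191  0.0545] [0.5338 0.1908 0.0553]
one [0.5444 0.1942 0.0545] [0.5445 0.1946 0.0518]
[0.4998148  0.16050716 0.04784492]
```

```bash
cat >> h.py <<'E'
C=np.array([0.502,0.160]); RAD=0.042
def pose(phi,z): 
    a=np.deg2rad(phi); return [C[0]+RAD*np.cos(a),C[1]+RAD*np.sin(a),z],down(a-np.pi)
def stroke(p0,p1,step=8,depth=0.002):
    te=r.tip_extent
    r.reach(*pose(p0,0.085+te))
    f0=r.read_state()['contact_force'][2]
    r.move_straight(pose(p0,0.060+te)[0],speed=0.08)
    hit=r.move_straight(pose(p0,0.0545-depth+te)[0],speed=0.01,max_force=5)
    s=r.read_state();z=s['eef_pos'][2];print('hit',hit,'tip z',z-te,'F',s['contact_force'][2]-f0)
    for p in np.linspace(p0,p1,int(abs(p1-p0)/step)+2)[1:]:
        r.move_straight(*pose(p,z),speed=0.03)
        s=r.read_state();print(round(p),(s['contact_force']-[0,0,f0]).round(2),round(s['torque'][2],3),round(s['eef_pos'][2]-te,4))
    r.move_straight(pose(p1,0.10+te)[0],speed=0.1)
def look(f):
    r.reach([0.45,0.14,0.30],down(0)); im,_=snap('wrist',f); cv2.imwrite(f'pics/{f}b.png',cv2.resize(im[60:210,60:460],(800,300),interpolation=cv2.INTER_CUBIC)[:,:,::-1]); print(r.read_state()['time_s'])
E
python3 - <<'E'
from h import *
print(r.tip_extent)
stroke(218,146); look('w2')
E
```

```text
0.025
hit False tip z 0.05264014299166022 F 4.690401213384254
211 [-0.84 -1.15  4.22] -0.028 0.0527
204 [ 1.25 -0.78  3.23] -0.032 0.0528
196 [0.6  0.12 3.57] 0.012 0.0527
189 [ 0.29 -0.73  3.91] 0.014 0.0527
182 [ 0.7  -0.69  3.54] -0.035 0.0526
175 [0.08 0.04 3.15] 0.019 0.0525
168 [ 0.49 -0.21  2.39] 0.016 0.0526
160 [-0.17  1.84  3.04] 0.017 0.0526
153 [0.03 0.53 3.18] 0.005 0.0527
146 [-0.43 -0.45  3.63] 0.022 0.0525
10.2
```

View pics/w2b.png

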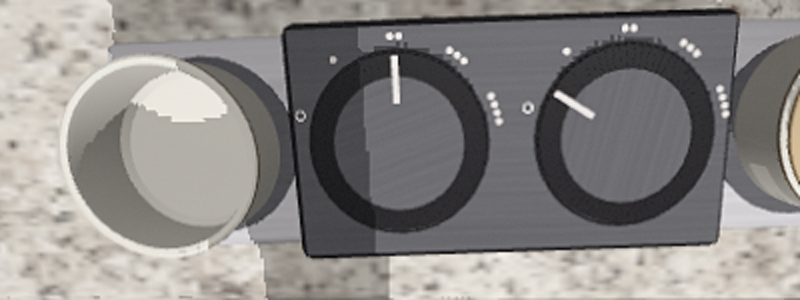

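The dial slipped part of the way and now stands at two dots. One more click of 36° is needed, with a firmer press and a look before letting go.

```bash
sed -i "s/^    r.move_straight(pose(p1,0.10+te)\[0\],speed=0.1)/    if lift: r.move_straight(pose(p1,0.10+te)[0],speed=0.1)/; s/depth=0.002)/depth=0.002,lift=True)/; s/max_force=5/max_force=9/" h.py
python3 - <<'E'
from h import *
stroke(212,172,depth=0.0027,lift=False)
im,_=snap('wrist','w3'); a,_=snap('scene','s3')
cv2.imwrite('pics/w3b.png',np.hstack([cv2.resize(im,(400,300)),cv2.resize(a[200:275,220:320],(400,300),interpolation=cv2.INTER_CUBIC)])[:,:,::-1])
E
```

```text
hit False tip z 0.05191209940342694 F 5.023157646452118
205 [-0.12 -1.04  6.83] -0.021 0.0521
199 [ 0.36 -0.02  6.06] -0.006 0.0521
192 [0.85 0.52 4.42] -0.04 0.0521
185 [-0.68  0.3   6.12] -0.025 0.052
179 [-1.04  0.08  6.33] 0.018 0.052
172 [-0.68 -1.31  5.17] -0.003 0.0519
```

View pics/w3b.png

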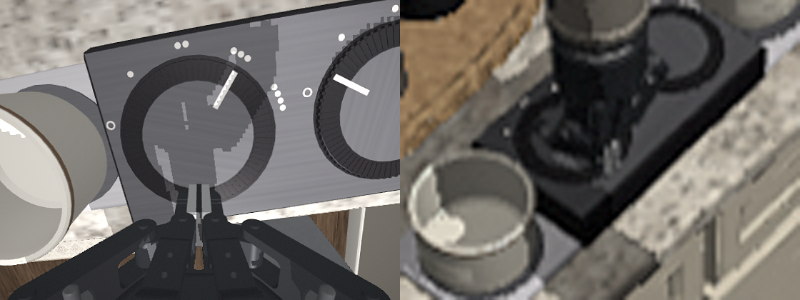

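While pressed, the pointer tip at (235,72) lines up with the three dots at (240,55). I'll let go and check.

Run:
```python
from h import *
p=r.read_state()['eef_pos']; r.move_straight([p[0],p[1],0.13],speed=0.1); look('w4')
```

```text
15.8667
```

View pics/w4b.png

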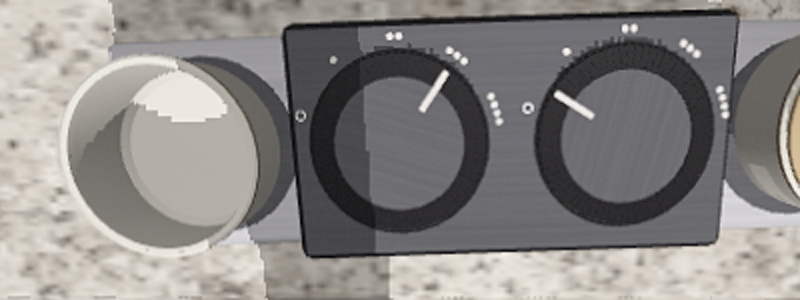

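The pointer rests on the three dots at (456,56). The crock and the right dial are unchanged.

```bash
python3 -c "
from h import *
r.hold(0.3); print(r.finish_job())"
```

```text
the job is handed in; nothing more can be done
None
```

The left dial, which serves the open crock's plate, now rests at three dots and the job is handed in; the other dial and both crocks look unchanged in the last picture, though I saw no verdict from the judge.

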